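# Check the hand lever of the nozzle test pump

### The arm

A 6-joint arm with a two-finger parallel gripper is mounted at the origin on the work surface. World frame = base frame: x ahead of the robot, y to its left, z up, the work surface at z = 0. Lengths are in m, angles in rad, forces in N, time in s.
With the tool pointing down it reaches from about 0.425 to 0.95 m from the base axis. Payload 3.5 kg.
Tool frame: the origin (TCP) lies on the centre line of the jaws, within the pads' length; the fingertips stand 8 mm ahead of it and the grasp point (between the pads) lies 11 mm behind it; z points along the fingers, y is the line along which they close (so a half turn about z gives the same grasp; the last joint's range is limited). The gripper opens to 85 mm and grips with 20 to 120 N. Pads are 22 mm wide; open, the fingers measure 114 mm over their backs; the gripper's body (76 mm by 85 mm) begins 54 mm behind the grasp point. The pads swing forward as they close: fully open they stand 13 mm farther back than shut.
Start: joints at [1.143, 0.286, 1.577, -0, 1.279, -0.15], TCP at [0.185, 0.649, 0.239] pointing down, gripper open.
Joint ranges: [-2.77, 2.77], [-0.9, 2.22], [0.21, 2.48], [-1.53, 4.67], [0.24, 2.81], [-2.84, 2.84]. Speed limits (rad/s): [2.79, 2.79, 3.14, 3.14, 3.14, 3.14].

### API

Orientations are given as a unit quaternion [x, y, z, w].
In Python, from plant import ctrl gives the robot as it stands. The module is installed in compiled form; this text tells all that it offers.
- The arm moves only by the tool send_rows, never from a script. Its argument "steps" is a list of rows, each a list of 5 numbers: the shift along the tool's x, y, z in m, then the turn about the tool's z in degrees, then the opening, from -1 (shut) to 1 (fully open). A call has 1 to 12 rows; each row is the pose to reach, as a shift and turn from the pose commanded when the call began, along the tool's axes at that moment; what a row does not reach only later rows make up. A row lasts 1/10 s, in which the tool goes at most 50 mm and 8.59 degrees, less where a joint would pass 70% of its speed; a pose out of reach is approached as far as the arm can. A call with a gripper value outside its range is refused whole. The fingers move at their own pace and stop on an object; "squeeze" is the grip in N (left out, the last holds). Time passes only in rows, so rows that repeat a pose let the fingers close. It gives the time, the measured TCP pose, the force, the opening and the grip force at its end, in the units of the state.
- ctrl.get_state(): the state, without advancing time (a new reading comes with each control period).
- ctrl.read_camera(name): name is "scene" or "top" or "wrist"; returns the picture (420x560x3 uint8, red, green, blue); there is no depth.
- ctrl.calibration(name): a dict with "intrinsics" (3x3 intrinsics, pixels), "extrinsics" (4x4, takes a point from world to camera coordinates); the wrist camera has in their place "tool_from_camera" (4x4, takes a point from camera to tool coordinates, whose origin is the TCP and whose axes are the flange's). Camera axes: x right, y up, looking along -z (the intrinsics and any distortion apply to the point x, -y, -z); pixel columns grow to the right and rows downward; lengths in m; the calibration is good to about 2 mm. A picture is of the moment at which its call begins: read the wrist's pose just before it. calibration takes no time and is no camera call.
- ctrl.sign_off(): hands the job in; it is judged then, once.
The state is a dict: "time": time; "qpos": joint angles; "dq": joint speeds; "joint_efforts": joint torques, N m; "eef_pos": TCP position; "tcp_rot": TCP orientation; "contact_force": force on the tool from outside, world axes, zero at the start; "wrist_torque": the same for the moment, N m; "opening": opening from 0.0 (shut) to 1.0 (fully open); "finger_force": force on a finger pad.
Only numpy, scipy, OpenCV 4.12 (cv2) and the standard library are available. Lean on these libraries where they do the work, as an engineer would, in place of code of your own. Each camera call takes 0.05 s, during which the arm holds its last target. There are 200 camera calls.

### The job

Check the hand lever of the nozzle test pump with the backs or tips of the fingers, without gripping it: press it in to its stop once to take up the slack and let it come right out again. Then press it in to the stop a second time and finish while still holding it there, leaning on it firmly with about 15 newtons but not forcing it. Push only on the lever's outer face, keep off the fixed bar behind it, and leave the injector, the socket and the jar standing where they are.

Things in the scene. Friction and masses are not known exactly. Their poses are not given: they have to be found in the camera images.
- pump: Hand-lever test pump bolted to the bench; base plate 150 x 210 x 12 mm. Origin on the bench below the bar. +x: the way the lever is pressed (rest pose apart); +y: along the bar to the black pump head; z up. Lever pivot at x -45, y +85, z 130 mm. Head: x -68 to 18, y 75 to 135, top z 155 mm, screw head on it to 163 mm, the highest point. Round gauge, 64 mm across, at y 205, top z 144 mm.
- bar: Fixed round bar with black rubber grip, 25 mm thick, behind the lever. Its origin and axes are those of the pump: the bar lies along y at x 0, z 130 mm, from the head (y +75) to its free end (y -80 mm). Not to be touched.
- lever (a joint): Lever angle, rad. 0: right out, splayed 0.35 rad from the bar. Grows as it is pressed to the bar (counter-clockwise from above); at 0.35 a rigid stop, lever parallel to the bar, about 26 mm free gap. A spring drives it back to 0; pressing at lever_face takes about 2.5 N at first, 5 N near the stop.
- lever_face (a point): Centre of the outer face of the bare aluminium lever, the place to press: 115 mm from the pivot, 130 mm above the bench; moves with the lever, an upright blade 12 mm thick, 24 mm high (z 118 to 142), 165 mm long, round end 20 mm across. Axes: +x square into the face (the way to press), -y to the free end, z up. 100 mm in front of it is free.
- lever_pivot (a point): Point on the lever's upright pivot axis, 130 mm above the bench. Axes as lever_face: the lever runs from here along -y.
- injector_mid (a point): Loose bystander: steel injector body, 26 mm across, 105 mm tall, standing on the bench a little past the lever's free end; point on its axis 50 mm up.
- socket_mid (a point): Loose bystander: dark steel socket, 34 mm across, 45 mm tall, standing on the bench on the robot's side of the pump head; point at its centre, 22 mm up.
- jar_mid (a point): Loose bystander: small brown glass jar with black cap, 60 mm across, 75 mm tall, standing behind the bar; point at its centre, 37 mm up.

How it is judged:
By the outcome, as a careful person would: the job done as asked, in the order asked, and still so for the second after the job is handed in, while the arm keeps its last pose, push and grip.
It also fails if it takes over 51 s, if anything falls off the work surface, if the arm or the gripper's body presses on something with over 40 N, if the wrist force passes 120 N, or if a joint passes its speed limit or range.

## Working session

There is one attempt and no reset: what is moved stays moved. The work goes in short steps, Python scripts to look and compute and a tool call to move; the robot and the scene stay as the last step left them, time stands still between calls to the robot, and variables do not carry over. Pictures are saved under pics/ and viewed, at most 10 in all, crops included, and the job is handed in when it is done.

Besides the shell and the picture viewer there is one more tool, called after "Call:" as name([rows], argument=value, ...), one row to a line, values as JSON. send_rows: Moves the arm, as the interface text tells. Its arguments: {"type":"object","properties":{"steps":{"type":"array","items":{"type":"array","items":{"type":"number"}}},"squeeze":{"type":"number"}},"required":["steps"]}

```bash
mkdir -p pics; python3 - <<'E'
from plant import ctrl
import cv2,numpy as np
s=ctrl.get_state();print(s)
for n in("scene","top"):
    cv2.imwrite(f"pics/{n}0.png",ctrl.read_camera(n)[:,:,::-1]);c=ctrl.calibration(n);print(n,c)
print(ctrl.calibration("wrist"))
E
```

```text
{'time': 0.0, 'qpos': array([ 1.14298855e+00,  2.87149271e-01,  1.57817609e+00, -2.25311877e-05,
        1.27857626e+00, -1.50009670e-01]), 'dq': array([ 0.00039225,  0.00035658,  0.00141438,  0.00082213,  0.00100591,
       -0.00129842]), 'joint_efforts': array([-2.17748944e-03, -4.05978084e+01, -2.92628253e+01, -1.80929464e-04,
        5.85545087e-03,  1.13645490e-05]), 'eef_pos': array([0.18482849, 0.64854396, 0.23795857]), 'tcp_rot': array([ 1.38449535e-01,  9.90368817e-01, -1.10970616e-03, -3.18581569e-04]), 'contact_force': array([0.66122443, 0.6017404 , 0.1065476 ]), 'wrist_torque': array([ 0.01957777,  0.03711813, -0.03630206]), 'finger_force': 0.0, 'opening': 1.0005680080184503}
scene {'intrinsics': array([[534.72173008,   0.        , 277.11985745],
       [  0.        , 534.72173008, 210.33675366],
       [  0.        ,   0.        ,   1.        ]]), 'extrinsics': array([[-0.56011156,  0.82820657, -0.01867923,  0.35133306],
       [-0.63443695, -0.41434901,  0.65253709,  0.34308395],
       [ 0.53269579,  0.37734436,  0.75752652, -1.37410487],
       [ 0.        ,  0.      
[... 298 characters left out ...]
973,  0.03514266,  0.22201504, -0.6422121 ],
       [-0.22191614, -0.00673936,  0.97504246, -0.69352443],
       [ 0.        ,  0.        ,  0.        ,  1.        ]])}
{'intrinsics': array([[347.97941697,   0.        , 280.67373233],
       [  0.        , 347.97941697, 204.77490758],
       [  0.        ,   0.        ,   1.        ]]), 'tool_from_camera': array([[ 1.41654587e-03,  9.48622855e-01,  3.16405867e-01,
         8.08723376e-02],
       [ 9.99998764e-01, -1.55981517e-03,  1.99529181e-04,
        -6.20737419e-06],
       [ 6.82812612e-04,  3.16405193e-01, -9.48623892e-01,
        -1.33466553e-01],
       [ 0.00000000e+00,  0.00000000e+00,  0.00000000e+00,
         1.00000000e+00]])}
```

View pics/scene0.png

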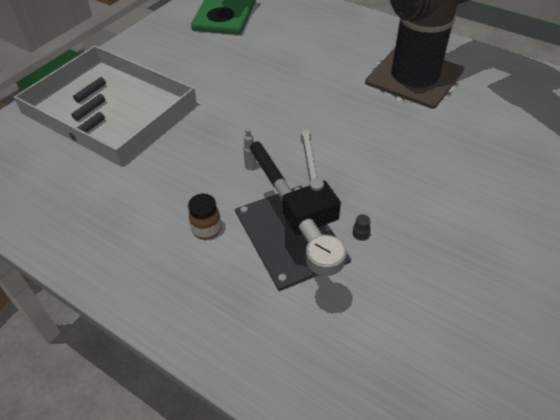

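View pics/top0.png

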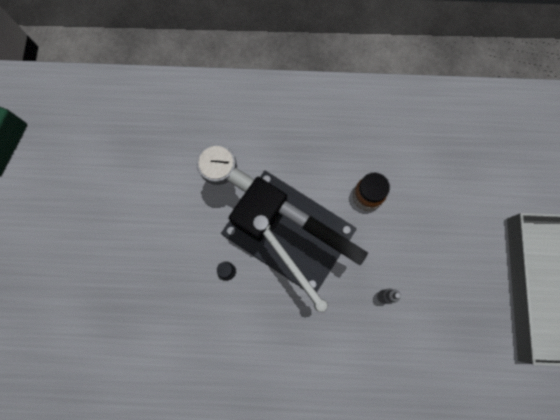

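The scene view shows the lever end near (307,134), the pivot screw (317,185), the bar end (257,147) and the gauge (325,251). The top view shows the lever end at (321,306), the screw (261,223), the bar end (365,257), the gauge (216,163), the injector (390,296), the socket (226,271) and the jar (373,190).

```bash
cat > h.py <<'E'
from plant import ctrl
import cv2,numpy as np
from scipy.spatial.transform import Rotation as R
def ray(n,uv):
    c=ctrl.calibration(n);K=c["intrinsics"]
    d=np.linalg.inv(K)@[uv[0],uv[1],1];d=np.array([d[0],-d[1],-d[2]])
    if n=="wrist":
        s=ctrl.get_state();T=np.eye(4);T[:3,:3]=R.from_quat(s["tcp_rot"]).as_matrix();T[:3,3]=s["eef_pos"];E=T@c["tool_from_camera"]
    else:E=np.linalg.inv(c["extrinsics"])
    return E[:3,3],E[:3,:3]@d
def plane(n,uv,z):
    o,d=ray(n,uv);return o+d*(z-o[2])/d[2]
def tri(a,b):
    (o,d),(p,e)=a,b
    t=np.linalg.lstsq(np.c_[d,-e],p-o,rcond=None)[0]
    x,y=o+d*t[0],p+e*t[1];return (x+y)/2,np.linalg.norm(x-y)
E
python3 - <<'E'
from h import *
P=dict(leverend=((307,134),(321,306)),screw=((317,184),(261,223)),barend=((256,147),(365,257)),gauge=((325,251),(216,163)),inj=((250,131),(397,295)))
for k,(a,b) in P.items():
    print(k,tri(ray("scene",a),ray("top",b)))
for k,uv,z in (("leverend",(321,306),.142),("screw",(261,223),.163),("barend",(366,256),.13),("gauge",(216,163),.144),("inj",(390,297),.05),("sock",(226,271),.022),("jar",(372,192),.037)):
    print(k,plane("top",uv,z))
im=cv2.imread("pics/top0.png")[150:330,190:420]
cv2.imwrite("pics/topc.png",cv2.resize(im,None,fx=3.3,fy=3.3,interpolation=cv2.INTER_CUBIC))
E
```

```text
leverend (array([ 0.47171464, -0.03359599,  0.13735485]), np.float64(0.0018264912166537715))
screw (array([0.59307489, 0.06223866, 0.15942238]), np.float64(0.0008977052411168684))
barend (array([ 0.5490677 , -0.1012161 ,  0.12994211]), np.float64(0.004340645652890609))
gauge (array([0.69417569, 0.14069537, 0.13989643]), np.float64(0.0014838289274306026))
inj (array([ 0.49297208, -0.15763504,  0.10269274]), np.float64(0.0037281414980355407))
leverend [ 0.4721278  -0.03403276  0.142     ]
screw [0.59262331 0.06162007 0.163     ]
barend [ 0.55171019 -0.10476828  0.13      ]
gauge [0.69249309 0.14062842 0.144     ]
inj [ 0.49160418 -0.16047907  0.05      ]
sock [0.52790973 0.12950987 0.022     ]
jar [ 0.68163827 -0.13354916  0.037     ]
```

View pics/topc.png

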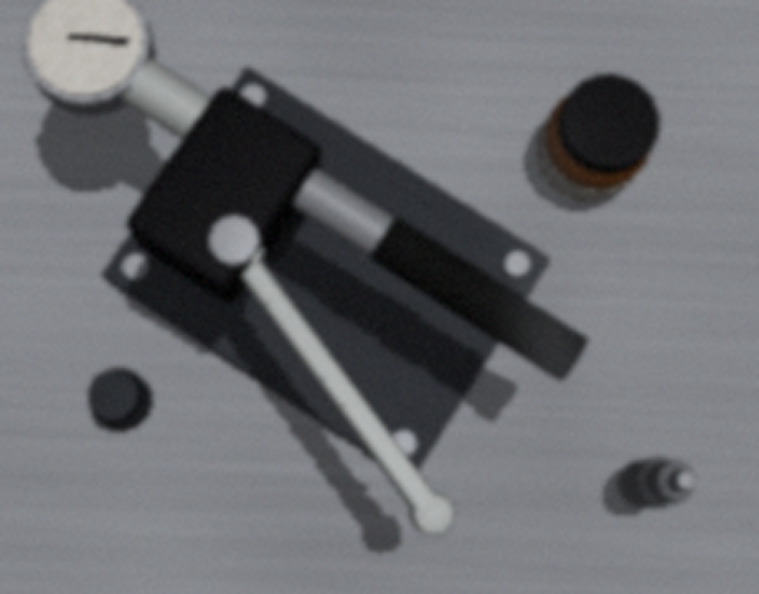

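The pump's y axis lies at about 60° in the world and the pivot is near (0.593, 0.061). The lever direction agrees with a splay of 0.35 rad. I'll move to the front of the lever, shutting the gripper on the way and turning it so a finger back faces the lever.

Call:
send_rows([
  [-0.029,-0.034,0,8,-1],
  [-0.058,-0.068,0,16,-1],
  [-0.087,-0.102,0,24,-1],
  [-0.116,-0.136,0,32,-1],
  [-0.145,-0.17,0,40,-1],
  [-0.174,-0.204,0,48,-1],
  [-0.203,-0.238,0,56,-1],
  [-0.232,-0.272,0,64,-1],
  [-0.261,-0.306,0,72,-1],
  [-0.29,-0.34,0,80,-1],
  [-0.319,-0.374,0,88,-1],
  [-0.348,-0.408,0,96,-1],
], squeeze=40)

```text
time: 1.3
eef_pos: [0.4079, 0.1596, 0.2391]
tcp_rot: [0.83, 0.557, 0.0, -0.0]
contact_force: [0.1, -0.3, 0.2]
opening: -0.001
finger_force: 0.0
```

```bash
cat >> h.py <<'E'
def to(x,y,z,yaw):
    s=ctrl.get_state();M=R.from_quat(s["tcp_rot"]).as_matrix()
    cy=np.degrees(np.arctan2(M[1,1],M[0,1]))
    print("pos",s["eef_pos"].round(4),"yaw",cy.round(1),"t",s["time"],"F",s["contact_force"].round(2),"j",s["qpos"].round(2),"open",round(s["opening"],2))
    print("shift",(M.T@(np.array([x,y,z])-s["eef_pos"])).round(4),"turn",round((cy-yaw+180)%360-180,1))
E
python3 -c "
from h import *
to(.4625,.0405,.239,-51)"
```

```text
pos [0.4079 0.1596 0.2391] yaw -22.2 t 1.3 F [ 0.06 -0.34  0.22] j [ 0.14 -0.26  2.13  0.    1.27  0.53] open -0.0
shift [-0.0896  0.0956  0.0001] turn 28.8
```

Call:
send_rows([
  [-0.022,0.024,0,7,-1],
  [-0.045,0.048,0,14,-1],
  [-0.067,0.072,0,21,-1],
  [-0.09,0.096,0,29,-1],
  [-0.09,0.096,0,29,-1],
  [-0.09,0.096,0,29,-1],
  [-0.09,0.096,0,29,-1],
])

```text
time: 2.0
eef_pos: [0.4628, 0.0427, 0.2389]
tcp_rot: [0.942, 0.335, -0.0, -0.0]
contact_force: [-0.8, -0.3, -0.1]
opening: -0.001
finger_force: 0.0
```

```bash
python3 -c "
from h import *
to(.4625,.0405,.125,-51)
cv2.imwrite('pics/w1.png',ctrl.read_camera('wrist')[:,:,::-1])
np.save('pose.npy',0)"
```

```text
pos [0.4628 0.0427 0.2389] yaw -50.8 t 2.0 F [-0.82 -0.31 -0.14] j [-0.13 -0.19  2.07  0.    1.26  0.76] open -0.0
shift [-0.0015  0.0016  0.1139] turn 0.2
```

View pics/w1.png

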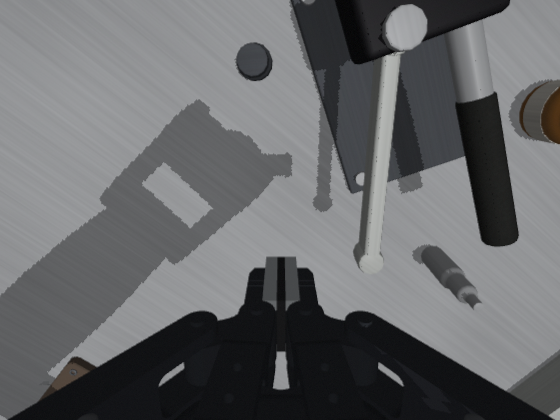

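The wrist view shows the screw at (406,27), the lever end at (371,262) and the shut fingertips at (281,262). The linkage knuckles stick out near (200,320) and (360,318), so I need to know how far above the tips they are.

```bash
python3 -c "
from h import *
for uv,z in (((371,262),.142),((406,27),.163),((500,240),.13)): print(plane('wrist',uv,z).round(4))
c=ctrl.calibration('wrist');T=c['tool_from_camera'];Ki=np.linalg.inv(c['intrinsics'])
for uv in ((281,258),(250,270),(312,270),(318,305),(360,312),(376,325)):
    d=Ki@[*uv,1];d=T[:3,:3]@[d[0],-d[1],-d[2]];o=T[:3,3]
    for px in (0.011,0): print(uv,px,(o+d*(px-o[0])/d[0]).round(4))
"
```

```text
[ 0.4744 -0.0345  0.142 ]
[0.5937 0.0616 0.163 ]
[ 0.5472 -0.1041  0.13  ]
(281, 258) 0.011 [0.011  0.0007 0.004 ]
(281, 258) 0 [0.     0.0007 0.0255]
(250, 270) 0.011 [ 0.011  -0.0121 -0.0067]
(250, 270) 0 [ 0.     -0.014   0.0131]
(312, 270) 0.011 [ 0.011   0.0133 -0.0066]
(312, 270) 0 [0.     0.0154 0.0132]
(318, 305) 0.011 [ 0.011   0.0133 -0.031 ]
(318, 305) 0 [ 0.      0.0153 -0.015 ]
(360, 312) 0.011 [ 0.011   0.0269 -0.0349]
(360, 312) 0 [ 0.      0.031  -0.0195]
(376, 325) 0.011 [ 0.011   0.0305 -0.0416]
(376, 325) 0 [ 0.      0.0352 -0.0273]
```

The knuckles clear the lever's top edge when the TCP is at z ≈ 0.124. I'll descend to that height.

Call:
send_rows([
  [0,0.002,0.03,0,-1],
  [-0.001,0.002,0.06,0,-1],
  [-0.001,0.002,0.09,0,-1],
  [-0.001,0.002,0.115,0,-1],
  [-0.001,0.002,0.115,0,-1],
  [-0.001,0.002,0.115,0,-1],
])

```text
time: 2.65
eef_pos: [0.4636, 0.0406, 0.1246]
tcp_rot: [0.942, 0.335, -0.0, -0.0]
contact_force: [0.2, -0.5, 0.1]
opening: -0.003
finger_force: 0.0
```

```bash
python3 -c "
from h import *
to(.4915,.0044,.124,-51)
to(.5188,-.0284,.124,-30.5)"
```

```text
pos [0.4636 0.0406 0.1246] yaw -50.8 t 2.65 F [ 0.2  -0.55  0.06] j [-0.13 -0.05  2.17  0.    1.02  0.76] open -0.0
shift [-0.0012  0.0456  0.0006] turn 0.2
pos [0.4636 0.0406 0.1246] yaw -50.8 t 2.65 F [ 0.2  -0.55  0.06] j [-0.13 -0.05  2.17  0.    1.02  0.76] open -0.0
shift [-0.0008  0.0883  0.0006] turn -20.3
```

Call:
send_rows([
  [-0.001,0.01,0.001,0,-1],
  [-0.001,0.02,0.001,0,-1],
  [-0.001,0.03,0.001,0,-1],
  [-0.001,0.04,0.001,0,-1],
  [-0.001,0.046,0.001,0,-1],
  [-0.001,0.052,0.001,-3,-1],
  [-0.001,0.058,0.001,-6,-1],
  [-0.001,0.058,0.001,-6,-1],
])

```text
time: 3.45
eef_pos: [0.499, -0.0062, 0.123]
tcp_rot: [0.924, 0.383, -0.001, -0.001]
contact_force: [-3.9, 1.0, 2.2]
opening: -0.003
finger_force: 1.7
```

```bash
python3 -c "
from h import *
to(.5188,-.0284,.124,-30.5)
cv2.imwrite('pics/w2.png',ctrl.read_camera('wrist')[:,:,::-1])"
```

```text
pos [ 0.499  -0.0062  0.123 ] yaw -45.0 t 3.45 F [-3.9   0.98  2.23] j [-0.22  0.03  2.09  0.    1.02  0.57] open -0.0
shift [-0.0017  0.0297 -0.0011] turn -14.5
```

View pics/w2.png

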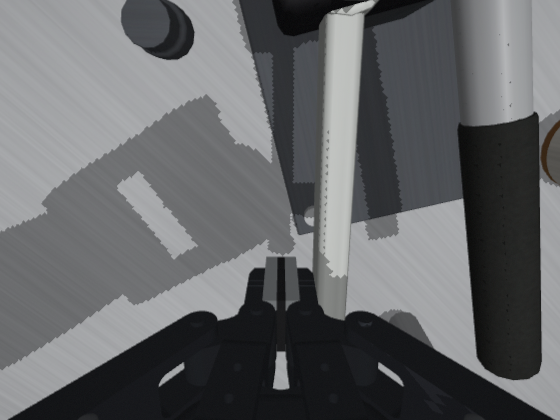

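Contact is made on the outer face with a finger back, and the reading is about 4 N. I'll continue towards the stop and raise the tool slightly.

Call:
send_rows([
  [-0.001,0.006,-0.001,-3,-1],
  [-0.001,0.012,-0.002,-6,-1],
  [-0.001,0.018,-0.002,-9,-1],
  [-0.001,0.022,-0.002,-11,-1],
  [-0.001,0.022,-0.002,-11,-1],
])

```text
time: 4.0
eef_pos: [0.5125, -0.0218, 0.1237]
tcp_rot: [0.883, 0.47, -0.002, -0.002]
contact_force: [-5.6, 1.1, -1.3]
opening: 0.003
finger_force: 2.3
```

```bash
python3 -c "
from h import *
to(.5188,-.0284,.124,-30.5)"
```

```text
pos [ 0.5125 -0.0218  0.1237] yaw -34.0 t 4.0 F [-5.59  1.06 -1.29] j [-0.24  0.06  2.06 -0.    1.03  0.35] open 0.0
shift [-0.002   0.0089 -0.0003] turn -3.5
```

Call:
send_rows([
  [0,0.003,0,-1,-1],
  [-0.001,0.006,0,-3,-1],
  [-0.001,0.008,0,-3,-1],
  [-0.001,0.008,0,-3,-1],
])

```text
time: 4.4
eef_pos: [0.5178, -0.0263, 0.1237]
tcp_rot: [0.87, 0.492, -0.003, -0.003]
contact_force: [-6.4, 1.8, -0.5]
opening: 0.001
finger_force: 3.6
```

```bash
python3 -c "
from h import *
to(.5188,-.0284,.124,-30.5)"
```

```text
pos [ 0.5178 -0.0263  0.1237] yaw -31.0 t 4.4 F [-6.4   1.79 -0.52] j [-0.25  0.08  2.05  0.    1.03  0.29] open 0.0
shift [-0.0013  0.0019 -0.0003] turn -0.5
```

Call:
send_rows([
  [0,0.001,0,0,-1],
  [0,0.002,0,0,-1],
  [0,0.003,0,0,-1],
  [0,0.003,0,0,-1],
])

```text
time: 4.8
eef_pos: [0.5182, -0.0266, 0.1237]
tcp_rot: [0.87, 0.493, -0.005, -0.006]
contact_force: [-14.2, 5.0, 6.6]
opening: -0.003
finger_force: 7.7
```

```bash
python3 -c "
from h import *
to(.5188,-.0284,.124,-30.5)
cv2.imwrite('pics/w3.png',ctrl.read_camera('wrist')[:,:,::-1])"
```

```text
pos [ 0.5182 -0.0266  0.1237] yaw -31.0 t 4.8 F [-14.19   5.04   6.61] j [-0.25  0.08  2.04  0.    1.04  0.29] open -0.0
shift [-0.0013  0.0015 -0.0003] turn -0.5
```

View pics/w3.png

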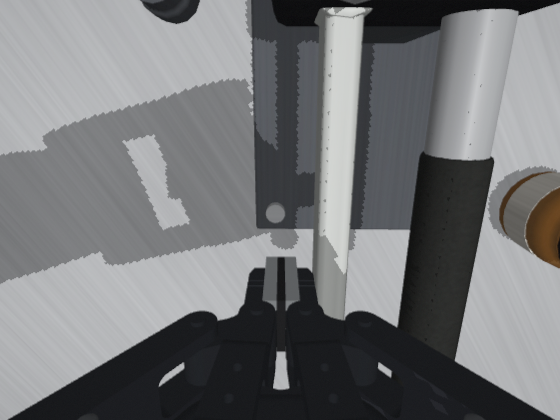

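The lever is now parallel to the bar, the force has jumped to about 15 N, and motion has stopped, so this is the stop. I'll let it come right out again and back clear of it.

Call:
send_rows([
  [0.001,-0.006,0,2,-1],
  [0.003,-0.014,0,5,-1],
  [0.006,-0.022,0,8,-1],
  [0.009,-0.03,-0.001,12,-1],
  [0.012,-0.038,-0.001,16,-1],
  [0.015,-0.046,-0.002,20,-1],
  [0.019,-0.056,-0.002,20,-1],
  [0.022,-0.064,-0.002,20,-1],
  [0.022,-0.064,-0.002,20,-1],
  [0.022,-0.064,-0.002,20,-1],
  [0.022,-0.064,-0.002,20,-1],
  [0.022,-0.064,-0.002,20,-1],
])

```text
time: 6.05
eef_pos: [0.4798, 0.0226, 0.1274]
tcp_rot: [0.942, 0.334, 0.0, 0.0]
contact_force: [0.2, -0.4, -0.6]
opening: -0.003
finger_force: 0.0
```

```bash
python3 -c "
from h import *
to(.4915,.0044,.126,-51)
to(.5188,-.0284,.126,-31)
cv2.imwrite('pics/t4.png',cv2.resize(ctrl.read_camera('wrist')[:,:,::-1],None,fx=1,fy=1))"
```

```text
pos [0.4798 0.0226 0.1274] yaw -50.9 t 6.05 F [ 0.22 -0.37 -0.59] j [-0.16 -0.02  2.14 -0.    1.03  0.72] open -0.0
shift [-0.0024  0.0214  0.0015] turn 0.1
pos [0.4798 0.0226 0.1274] yaw -50.9 t 6.05 F [ 0.22 -0.37 -0.59] j [-0.16 -0.02  2.14 -0.    1.03  0.72] open -0.0
shift [-0.0019  0.0641  0.0015] turn -19.9
```

View pics/t4.png

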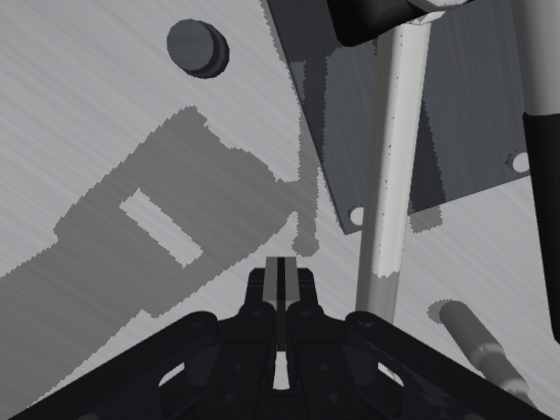

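The lever is right out again and free of the finger, with zero force. Now the second press.

Call:
send_rows([
  [-0.001,0.009,0.001,0,-1],
  [-0.002,0.017,0.001,0,-1],
  [-0.002,0.023,0.001,-1,-1],
  [-0.002,0.029,0.001,-4,-1],
  [-0.002,0.035,0.001,-7,-1],
  [-0.002,0.041,0.001,-10,-1],
  [-0.002,0.047,0.001,-13,-1],
  [-0.002,0.053,0.001,-16,-1],
  [-0.002,0.058,0.001,-18,-1],
  [-0.002,0.061,0.001,-20,-1],
  [-0.002,0.061,0.001,-20,-1],
])

```text
time: 7.2
eef_pos: [0.5158, -0.025, 0.1258]
tcp_rot: [0.87, 0.493, -0.0, -0.002]
contact_force: [-2.1, 4.3, 1.8]
opening: -0.0
finger_force: 2.3
```

```bash
python3 -c "
from h import *
to(.5182,-.0266,.126,-31)"
```

```text
pos [ 0.5158 -0.025   0.1258] yaw -30.9 t 7.2 F [-2.11  4.29  1.82] j [-0.25  0.07  2.05  0.    1.03  0.29] open -0.0
shift [-0.0001  0.0029 -0.0002] turn 0.1
```

Call:
send_rows([
  [0,0.002,0,0,-1],
  [0,0.004,0,0,-1],
  [0,0.005,0,0,-1],
  [0,0.005,0,0,-1],
  [0,0.005,0,0,-1],
])

```text
time: 7.7
eef_pos: [0.5181, -0.0265, 0.1257]
tcp_rot: [0.87, 0.493, -0.003, -0.004]
contact_force: [-8.7, 7.3, 5.7]
opening: 0.001
finger_force: 5.5
```

```bash
python3 -c "
from h import *
to(.5182,-.0266,.126,-31)
n=np.array([.864,-.503,0]);print(-ctrl.get_state()['contact_force']@n)"
```

```text
pos [ 0.5181 -0.0265  0.1257] yaw -30.9 t 7.7 F [-8.71  7.31  5.73] j [-0.25  0.07  2.04  0.    1.03  0.29] open 0.0
shift [-0.      0.0002 -0.0003] turn 0.1
11.206886190264253
```

Call:
send_rows([
  [0,0.0012,0,0,-1],
  [0,0.0012,0,0,-1],
  [0,0.0012,0,0,-1],
  [0,0.0012,0,0,-1],
  [0,0.0012,0,0,-1],
])

```text
time: 8.2
eef_pos: [0.5182, -0.0266, 0.1257]
tcp_rot: [0.87, 0.493, -0.003, -0.006]
contact_force: [-10.9, 7.9, 8.2]
opening: 0.003
finger_force: 7.1
```

```bash
python3 -c "
from h import *
to(.5182,-.0266,.126,-31)
n=np.array([.864,-.503,0])
F=[]
for i in range(4):
    im=ctrl.read_camera('top');F.append(round(-ctrl.get_state()['contact_force']@n,2))
print(F);print(ctrl.get_state()['contact_force'])
cv2.imwrite('pics/t5.png',im[:,:,::-1])"
```

```text
pos [ 0.5182 -0.0266  0.1257] yaw -30.9 t 8.2 F [-10.92   7.86   8.25] j [-0.25  0.08  2.04  0.    1.04  0.29] open 0.0
shift [-0.     -0.     -0.0003] turn 0.1
[np.float64(13.91), np.float64(13.97), np.float64(13.98), np.float64(13.97)]
[-11.95556698   7.24034733   8.83903881]
```

View pics/t5.png

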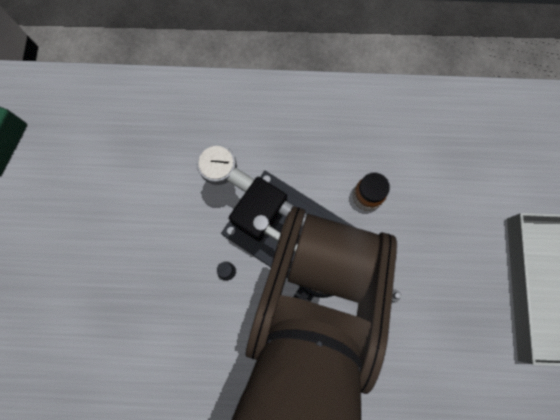

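The finger is pressing the lever against its stop with about 14 N along the normal, and the reading is steady. The socket (226,271), jar (373,190) and injector tip (397,295) are where they were.

```bash
python3 -c "
from plant import ctrl
print(ctrl.sign_off())"
```

```text
the job is handed in; nothing more can be done
None
```

I pressed the lever to its stop once and let it come right out. I then pressed it in again and handed the job in while holding it at the stop with about 14 N; the bar wasn't touched, and the injector, socket and jar are still in place.

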